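Load the job caddy with the set-up kit

ROBOT

A 7-joint arm with a two-finger parallel gripper is mounted at the origin on a cart in front of the work surface, level with it; the furniture and walls round the work are solid. World frame = base frame: x ahead of the robot, y to its left, z up, the work surface at z = 0. Lengths are in m, angles in rad, forces in N, time in s.
With the tool pointing down it reaches from about 0.425 to 0.95 m from the base axis. Payload 4.7 kg.
Tool frame: the origin (TCP) lies at the very end of the fingers, on their centre line; the grasp point (between the pads) lies 19 mm behind it; z points along the fingers, y is the line along which they close (so a half turn about z gives the same grasp; the last joint's range is limited). The gripper opens to 87 mm and grips with 3 to 60 N. Pads are 19 mm wide; open, the fingers measure 117 mm over their backs; the gripper's body (75 mm by 190 mm) begins 51 mm behind the grasp point.
Start: joints at [-1.301, 0.469, -0.049, 1.532, 0.024, 1.141, -0.082], TCP at [0.199, 0.645, 0.223] pointing down, gripper open.
Joint ranges: [-2.59, 2.59], [-0.33, 1.99], [-1.39, 1.29], [0.1, 2.45], [-1.04, 4.18], [0.21, 1.99], [-2.66, 2.66]. Speed limits (rad/s): [2.57, 2.57, 3.14, 3.14, 3.14, 3.14, 3.14].

INTERFACE

Orientations are given as a rotation vector (axis times angle).
In Python, from workcell import arm gives the robot as it stands.
- The arm moves only by the shell command python3 -m handwheel 'ROWS' [FORCE]. ROWS is a JSON object of lists of equal length, an entry for each row: "turn": the turn, a rotation vector about the tool's x, y, z in degrees, a list of three; "dp": the shift along the tool's x, y, z in m, a list of three; "grip": the closure in counts, from 0 (fully open) to 255 (shut). In form: {"turn": [[ax, ay, az], ...], "dp": [[tx, ty, tz], ...], "grip": [grip, ...]}. A call has 1 to 10 rows; each row is the pose to reach, as a shift and turn from the pose commanded when the call began, along the tool's axes at that moment; what a row does not reach only later rows make up. A row lasts 1/8 s, in which the tool goes at most 62.5 mm and 10.7 degrees, less where a joint would pass 70% of its speed; a pose out of reach is approached as far as the arm can. A call with a gripper value outside its range is refused whole. The fingers move at their own pace and stop on an object; FORCE is the grip in N (left out, the last holds). Time passes only in rows, so rows that repeat a pose let the fingers close. It gives the time, the measured TCP pose, the force, the opening and the grip force at its end, in the units of the state.
- arm.get_obs(): the state, without advancing time (a new reading comes with each control period).
- arm.capture(name): name is "side" or "top" or "wrist"; returns a dict with "frame" (480x640x3 uint8, red, green, blue), "range_z" (480x640 float32, m along the optical axis (not along the pixel's ray), 0 where there is no reading), "fx", "fy", "cx", "cy" (pixels), "R" (3x3) and "t" (3): a world point X has camera coordinates R X + t; the wrist camera has in their place "mount" (4x4, takes a point from camera to tool coordinates, whose origin is the TCP and whose axes are the flange's). Camera axes: x right, y down, z forward; pixel columns grow to the right and rows downward; lengths in m; the calibration is good to about 2 mm. A picture is of the moment at which its call begins: read the wrist's pose just before it.
- arm.hand_in(): hands the job in; it is judged then, once.
The state is a dict: "time": time; "qpos": joint angles; "joint_vel": joint speeds; "tau": joint torques, N m; "tool_pos": TCP position; "eef_rot": TCP orientation; "ft_force": force on the tool from outside, world axes, zero at the start; "moment": the same for the moment, N m; "grip_width": finger opening in m; "gripper_force": force on a finger pad.
Only numpy, scipy, OpenCV 4.12 (cv2) and the standard library are available. Lean on these libraries where they do the work, as an engineer would, in place of code of your own. Each camera call takes 0.05 s, during which the arm holds its last target. There are 200 camera calls.

TASK

Get the set-up kit for the next grinding job ready in the job caddy: put the V-block, the plain setting ring, the tall gauge block and the spring collet each into the nest recessed for it, standing upright and seated on the recess floor. These are precision parts, so set them down rather than drop them; leave the plain block without a V and the short gauge block where they are.

Things in the scene. Friction and masses are not known exactly. Their poses are not given: they have to be found in the camera images.
- v_block_mid (a point): The V-block: grey ground steel block with V grooves, 44 (x) x 42 (y) x 54 (z) mm, standing on its base, about 0.7 kg. The point is its centre, 27 mm above its base. Grip across either pair of flanks. (Small-parts bins hang over the back of the bench, the nearest with its front at x = 0.70, y from -0.02 to 0.12, its underside 0.17 m up: draw back towards the robot before swinging across.) Upright: its z axis points up.
- ring_mid (a point): The plain setting ring: light steel ring lying flat, 45 mm outside diameter, 12 mm high, 0.12 kg. The point is its centre, 6 mm above its base. Grip across the rim; its nest leaves 8 mm of it standing out. Upright: its z axis points up.
- tall_block_mid (a point): The tall gauge block: thin light steel plate standing on edge, 9 (x) x 35 (y) x 30 (z) mm, 0.06 kg. The point is its centre, 15 mm above its base. Grip across the 9 mm thickness. Upright: its z axis points up.
- collet_mid (a point): The spring collet: slotted light steel cone standing on its narrow end, 28 mm across the top, 36 mm high, 0.06 kg. The point is its centre, 18 mm above its base. Grip across the wide top part. Upright: its z axis points up.
- plain_block_mid (a point): Look-alike that stays: plain grey ground steel block without any V groove, 37 (x) x 40 (y) x 44 (z) mm, standing, 0.46 kg. The point is its centre, 22 mm above its base.
- short_block_mid (a point): Look-alike that stays: short gauge block, light steel, 9 (x) x 35 (y) x 12 (z) mm, standing on edge. The point is its centre, 6 mm above its base.
- nest_square_floor (a point): A black nest block, 80 mm square and 14 mm thick, one of four lying in a 2 x 2 pattern in the plywood job caddy (fixed; pitch 82 mm, rim 20 mm above the worktop, edges square with the caddy). This one has a square recess, 56 (x) x 54 (y) mm, 8 mm deep, 2 mm chamfer at the mouth, blue floor: for the V-block. The point is the middle of the recess floor; x and y run along the recess's sides, z up.
- nest_wide_round_floor (a point): A black nest block, 80 mm square and 14 mm thick, one of four lying in a 2 x 2 pattern in the plywood job caddy (fixed; pitch 82 mm, rim 20 mm above the worktop, edges square with the caddy). This one has a wide round recess, 57 mm diameter, 4 mm deep, 2 mm chamfer, blue floor: for the setting ring. The point is the middle of the recess floor, z up.
- nest_slot_floor (a point): A black nest block, 80 mm square and 14 mm thick, one of four lying in a 2 x 2 pattern in the plywood job caddy (fixed; pitch 82 mm, rim 20 mm above the worktop, edges square with the caddy). This one has a narrow slot, 20 (x) x 47 (y) mm, 8 mm deep, 2 mm chamfer, blue floor: for the tall gauge block, whose 35 mm side lies along the slot (y). The point is the middle of the slot floor, z up.
- nest_small_round_floor (a point): A black nest block, 80 mm square and 14 mm thick, one of four lying in a 2 x 2 pattern in the plywood job caddy (fixed; pitch 82 mm, rim 20 mm above the worktop, edges square with the caddy). This one has a small round recess, 40 mm diameter, 8 mm deep, 2 mm chamfer, blue floor: for the collet. The point is the middle of the recess floor, z up.
There are look-alikes about, which are no part of the job. What is shaped like the part that bears collet_mid but green, purple or yellow is not meant.

How it is judged:
At the end, for the whole second after the job is handed in: V-block, ring, tall block and collet each upright (0.12 rad) on the floor of its own recess (centre within 11 mm of its middle, height within 3 mm), at rest (0.02 m/s), released; the plain block and the short gauge block within 15 mm of where they stood (horizontal distance between v_block_mid and nest_square_floor below 0.011 m and z of v_block_mid in the frame of nest_square_floor between 0.024 and 0.03 m and angle between each of v_block_mid, ring_mid, tall_block_mid, collet_mid's own z axis and vertical below 0.12 rad and linear speed of each of v_block, ring, tall_block, collet below 0.02 m/s and horizontal distance between ring_mid and nest_wide_round_floor below 0.011 m and z of ring_mid in the frame of nest_wide_round_floor between 0.003 and 0.009 m and horizontal distance between tall_block_mid and nest_slot_floor below 0.011 m and z of tall_block_mid in the frame of nest_slot_floor between 0.012 and 0.018 m and horizontal distance between collet_mid and nest_small_round_floor below 0.011 m and z of collet_mid in the frame of nest_small_round_floor between 0.015 and 0.021 m and distance of each of plain_block_mid, short_block_mid from where it was at the start of the episode below 0.015 m); the robot touches nothing.
It fails at once if a kit part was dropped (falls freely faster than 0.8 m/s, about 30 mm) ((linear speed of v_block above 0.8 m/s and contact force between the fingers and v_block below 0.05 N) or (linear speed of ring above 0.8 m/s and contact force between the fingers and ring below 0.05 N) or (linear speed of tall_block above 0.8 m/s and contact force between the fingers and tall_block below 0.05 N) or (linear speed of collet above 0.8 m/s and contact force between the fingers and collet below 0.05 N)).
It fails at once if a look-alike was moved from its place (over 15 mm) (distance of any of plain_block_mid, short_block_mid from where it was at the start of the episode above 0.015 m).
It also fails if it takes over 128 s, if anything falls off the work surface, if the arm or the gripper's body presses on something with over 40 N, if the wrist force passes 120 N, or if a joint passes its speed limit or range.

## Working session

There is one attempt and no reset: what is moved stays moved. The work goes in short steps, Python scripts to look and compute and a shell command to move; the robot and the scene stay as the last step left them, time stands still between calls to the robot, and variables do not carry over. Pictures are saved under pics/ and viewed, at most 14 in all, crops included, and the job is handed in when it is done.

```bash
ls; mkdir -p pics
python3 - <<'E'
from workcell import arm
import cv2,numpy as np
for n in("top","side"):
    c=arm.capture(n); cv2.imwrite(f"pics/{n}0.png",c["frame"][:,:,::-1]); np.savez(f"{n}0.npz",**c)
    print(n,c["fx"],c["cx"],c["cy"],c["R"],c["t"])
print(arm.get_obs())
c=arm.capture("wrist");print(c["mount"],c["fx"])
E
```

```text
pics
top 498.7559216204614 321.0087382753416 242.03802509402752 [[-0.01611115 -0.99979712  0.01208914]
 [-0.99059233  0.01431722 -0.13609498]
 [ 0.13589429 -0.01416806 -0.99062203]] [0.03107926 0.48096238 1.13664268]
side 607.305761911369 325.32551889769917 233.43302544516277 [[-0.97620917 -0.21681707 -0.00245356]
 [-0.10767621  0.49456696 -0.86244383]
 [ 0.18820599 -0.84166138 -0.50614684]] [0.49356447 0.0827256  1.27086084]
{'time': 0.1, 'qpos': array([-1.30091631,  0.46938094, -0.04859296,  1.53356681,  0.02412439,
        1.14098609, -0.08230507]), 'joint_vel': array([ 6.61999350e-04, -1.71279708e-03, -7.85246812e-04, -2.45055908e-03,
        8.86105823e-05,  7.99282117e-04, -3.89074597e-04]), 'tau': array([ 3.83699844e-04, -5.09170532e+01, -8.13320372e-02, -2.36828470e+01,
       -6.15191599e-02,  3.44845501e-02,  6.27635313e-05]), 'tool_pos': array([0.19852728, 0.64458822, 0.22159402]), 'eef_rot': array([-4.67502064e-01, -3.10643143e+00,  2.74189047e-03]), 'ft_force': array([0.04903482, 1.05036866, 0.74621667]), 'moment': array([0.0164645 , 0.01831504, 0.01597794]), 'gripper_force': 0.0, 'grip_width': 0.08680149216239733}
[[ 4.88185932e-04 -9.68606859e-01 -2.48597094e-01  6.81691224e-02]
 [ 9.99999237e-01  1.90753458e-04  1.22053097e-03  3.30285298e-04]
 [-1.13479391e-03 -2.48597500e-01  9.68606213e-01 -1.61784443e-01]
 [ 0.00000000e+00  0.00000000e+00  0.00000000e+00  1.00000000e+00]] 364.5387089475109
```

View pics/top0.png

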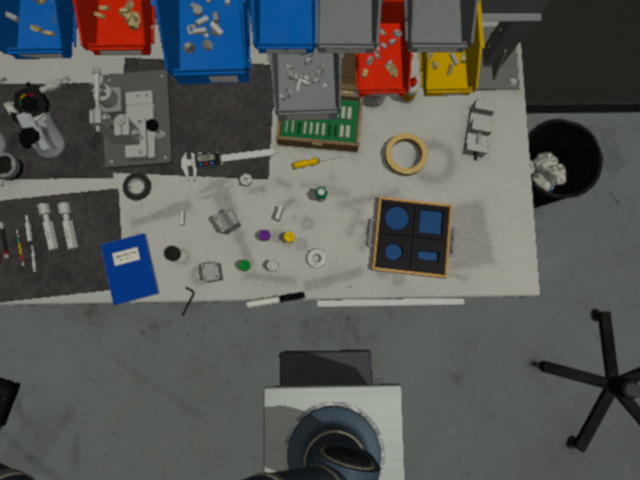

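View pics/side0.png

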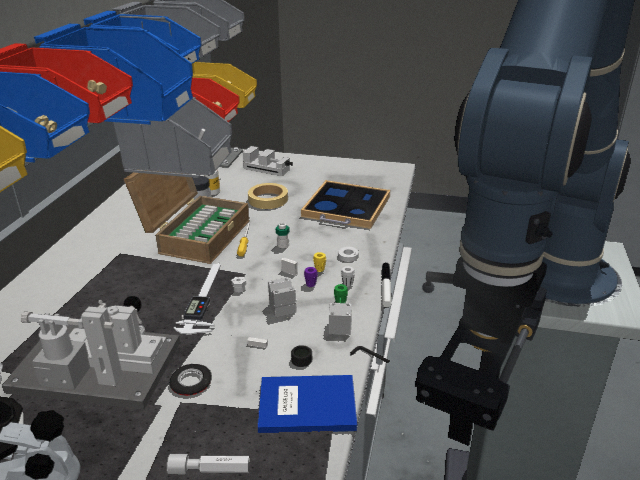

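The top view shows the caddy around (412,237), with blue recesses. Candidate blocks are at (225,220) and (210,271), the ring is at (316,258), the thin block at (277,212) or (182,217), and the collet at (271,266). I'll enlarge.

Run:
```python
import cv2
a=cv2.imread("pics/top0.png")[180:300,165:345]; cv2.imwrite("pics/top0c.png",cv2.resize(a,None,fx=4.4,fy=4.4,interpolation=cv2.INTER_CUBIC))
a=cv2.imread("pics/side0.png")[215:365,220:400]; cv2.imwrite("pics/side0c.png",cv2.resize(a,None,fx=4,fy=4,interpolation=cv2.INTER_CUBIC))
a=cv2.imread("pics/top0.png")[185:285,360:460]; cv2.imwrite("pics/top0d.png",cv2.resize(a,None,fx=6,fy=6,interpolation=cv2.INTER_CUBIC))
```

```text
(no output)
```

View pics/top0c.png

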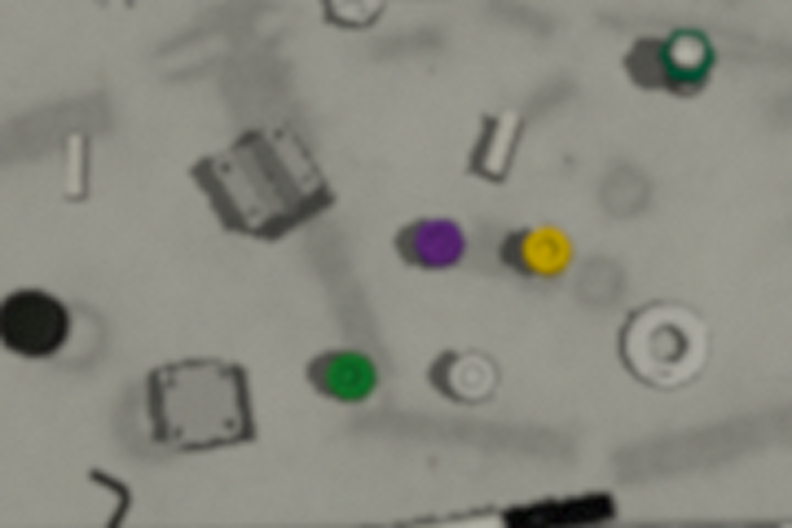

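View pics/side0c.png

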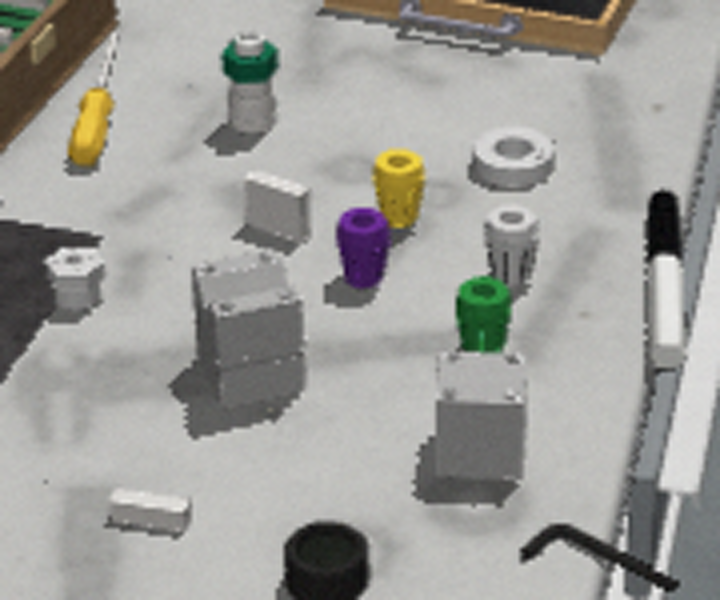

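View pics/top0d.png

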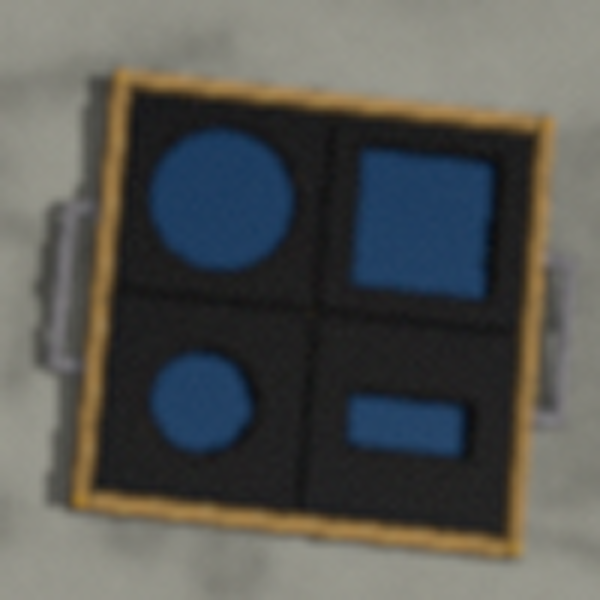

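```bash
cat > h.py <<'E'
import numpy as np,cv2
from scipy.spatial.transform import Rotation as Ro
def cloud(c):
    z=c["range_z"];v,u=np.mgrid[:480,:640]
    P=np.stack([(u-c["cx"])/c["fx"]*z,(v-c["cy"])/c["fy"]*z,z],-1)
    return (P-c["t"])@c["R"]
def ray(c,u,v,h):
    d=c["R"].T@np.array([(u-c["cx"])/c["fx"],(v-c["cy"])/c["fy"],1]);o=-c["R"].T@c["t"]
    return o+d*(h-o[2])/d[2]
def delta(obs,goal,yaw):
    """shift and turn in current tool axes for tool-down pose; yaw = world direction angle (deg) of tool y, mod 180"""
    R=Ro.from_rotvec(obs["eef_rot"]);M=R.as_matrix();best=None
    for k in(0,180):
        a=np.deg2rad(yaw+k);y=np.array([np.cos(a),np.sin(a),0]);z=np.array([0,0,-1.]);x=np.cross(y,z)
        t=(R.inv()*Ro.from_matrix(np.c_[x,y,z])).as_rotvec(degrees=True)
        if best is None or np.linalg.norm(t)<np.linalg.norm(best):best=t
    return M.T@(np.array(goal)-obs["tool_pos"]),best
def show(obs,goal,yaw):
    d,t=delta(obs,goal,yaw);print(np.round(d,4),np.round(t,1))
E
python3 - <<'E'
from h import *
c=np.load("top0.npz");W=cloud(c)
s=np.load("side0.npz");S=cloud(s)
pts=dict(v=(262,182,.054),plain=(200,405,.044),tall=(500,142,.03),short=(75,165,.012),collet=(471,376,.036),ring=(665,343,.012))
for k,(u,v,h) in pts.items():
    p=ray(c,165+u/4.4-.4,180+v/4.4-.4,h);print(k,"ray",p.round(4))
    for nm,X in(("top",W),("side",S)):
        m=(np.hypot(X[...,0]-p[0],X[...,1]-p[1])<.042 if k in"v plain" else np.hypot(X[...,0]-p[0],X[...,1]-p[1])<.026)&(X[...,2]>h-.006)&(X[...,2]<h+.01)
        q=X[m]
        if len(q)<5: print(nm,len(q));continue
        r=cv2.minAreaRect((q[:,:2]*1000).astype(np.float32));print("  ",nm,len(q),"z",q[:,2].mean().round(4),np.round(r[0],1),np.round(r[1],1),round(r[2],1),"mean",(q[:,:2].mean(0)*1000).round(1))
cor=[ray(c,360+u/6-.4,185+v/6-.4,.02)[:2] for u,v in((115,73),(552,120),(520,555),(76,505))];print(np.round(cor,4),np.mean(cor,0))
for u,v,n in((222,199,"wide"),(425,224,"square"),(202,402,"small"),(406,426,"slot")):print(n,ray(c,360+u/6-.4,185+v/6-.4,.006 if n!="wide" else .01).round(4))
for n in range(4):
    e=cor[(n+1)%4]-cor[n];print(np.linalg.norm(e),np.degrees(np.arctan2(e[1],e[0])))
E
```

```text
v ray [0.5308 0.2469 0.054 ]
   top 258 z 0.0532 [534.6 243.7] [43.  43.6] 32.9 mean [533.4 243.3]
   side 326 z 0.0525 [536.5 241.1] [42.9 50.4] 31.7 mean [536.3 242.9]
plain ray [0.4149 0.2798 0.044 ]
   top 282 z 0.0441 [415.1 278.5] [40.5 38. ] 8.7 mean [414.8 277.9]
   side 341 z 0.0437 [417.1 276.3] [39.9 41.8] 10.5 mean [416.3 278.6]
tall ray [0.5553 0.1238 0.03  ]
   top 58 z 0.0299 [554.3 121.7] [ 8.7 35.2] 71.3 mean [554.4 121.6]
   side 74 z 0.029 [556.9 120.5] [13.5 37.2] 77.0 mean [557. 121.]
short ray [0.5493 0.3562 0.012 ]
   top 73 z 0.0116 [549.3 356.6] [25.1 38.9] 67.1 mean [546.7 355.1]
   side 121 z 0.0108 [550.3 353.8] [12.9 35.5] 85.4 mean [550.  354.5]
collet ray [0.4287 0.1392 0.036 ]
   top 86 z 0.0351 [426.6 137.7] [25.4 23.5] 87.2 mean [427.2 137.4]
   side 103 z 0.0347 [429.7 135.4] [29.1 26.8] 66.0 mean [429.4 137.2]
ring ray [0.4472 0.0366 0.012 ]
   top 229 z 0.0122 [445.2  34.6] [44.1 43.8] 45.8 mean [445.5  34.3]
   side 199 z 0.0115 [447.3  34.7] [43.6 44.1] 11.4 mean [447.1  35.8]
[[ 0.5909 -0.117 ]
 [ 0.5694 -0.2917]
 [ 0.3955 -0.27  ]
 [ 0.4178 -0.0962]] [ 0.49341765 -0.19373925]
wide [ 0.5409 -0.1598  0.01  ]
square [ 0.5303 -0.2421  0.006 ]
small [ 0.4594 -0.1494  0.006 ]
slot [ 0.4486 -0.2307  0.006 ]
0.17595484075015982 -97.03995364440587
0.1751761715670447 172.90760551769714
0.1752869431500395 82.69402314643507
0.1743629914550923 -6.8725464279421145
```

Run:
```python
from workcell import arm
from h import *
show(arm.get_obs(),[.515,.243,.25],32.9)
```

```text
[-0.4206 -0.2908 -0.0278] [-0.1  0.  40. ]
```

```bash
python3 -m handwheel '{"turn":[[0,0,10],[0,0,20],[0,0,30],[0,0,40],[0,0,40],[0,0,40],[0,0,40],[0,0,40],[0,0,40],[0,0,40]],"dp":[[-0.05,-0.035,-0.028],[-0.1,-0.07,-0.028],[-0.15,-0.105,-0.028],[-0.2,-0.14,-0.028],[-0.25,-0.175,-0.028],[-0.3,-0.21,-0.028],[-0.35,-0.245,-0.028],[-0.42,-0.291,-0.028],[-0.42,-0.291,-0.028],[-0.42,-0.291,-0.028]],"grip":[0,0,0,0,0,0,0,0,0,0]}' 20
python3 - <<'E'
from workcell import arm
from h import *
o=arm.get_obs();c=arm.capture("wrist");np.savez("w1.npz",tp=o["tool_pos"],er=o["eef_rot"],**c);cv2.imwrite("pics/w1.png",c["frame"][:,:,::-1])
print(o["tool_pos"],o["ft_force"]);show(o,[.5345,.2435,.02],32.9)
E
```

```text
time: 1.4
tool_pos: [0.5152, 0.2414, 0.2503]
eef_rot: [1.508, 2.756, -0.001]
ft_force: [-0.5, 0.1, 0.0]
grip_width: 0.0866
gripper_force: 0.0
[0.51524169 0.24144663 0.2503486 ] [-0.476663    0.06449536  0.03836873]
[-0.0086  0.0174  0.2303] [-0.   0.  -0.3]
```

View pics/w1.png

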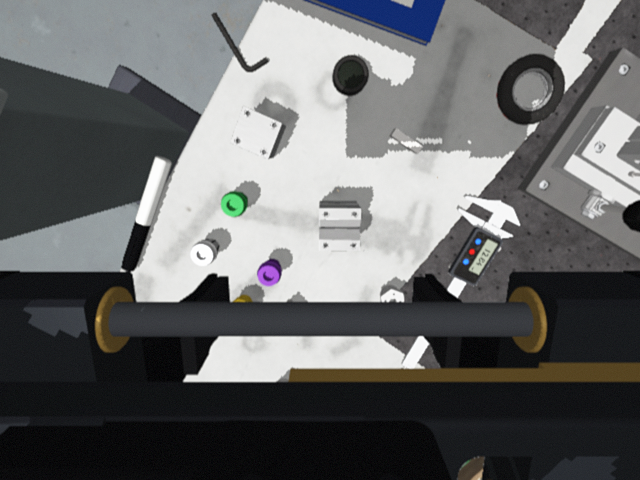

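The wrist view shows the V-block squared with the jaws at (340,227), with its groove horizontal. The collet is at (203,253) and the plain block at (258,132). I'll localise them with this view.

```bash
cat >> h.py <<'E'
def wcam(w):
    c=dict(w);T=np.eye(4);T[:3,:3]=Ro.from_rotvec(w["er"]).as_matrix();T[:3,3]=w["tp"];T=T@w["mount"]
    c["R"]=T[:3,:3].T;c["t"]=-c["R"]@T[:3,3];return c
def loc(X,p,r,lo,hi):
    q=X[(np.hypot(X[...,0]-p[0],X[...,1]-p[1])<r)&(X[...,2]>lo)&(X[...,2]<hi)]
    if len(q)<5:print("few",len(q));return
    a=cv2.minAreaRect((q[:,:2]*1000).astype(np.float32));print(len(q),"z",q[:,2].mean().round(4),np.round(a[0],1),np.round(a[1],1),round(a[2],1),"mean",(q[:,:2].mean(0)*1000).round(1))
E
python3 - <<'E'
from h import *
c=wcam(np.load("w1.npz"));X=cloud(c)
for p,r,h in(((.533,.243),.042,.054),((.415,.278),.042,.044),((.554,.1215),.026,.03),((.428,.1375),.026,.036)):loc(X,p,r,h-.008,h+.01)
print(ray(c,340,227,.054),ray(c,203,252,.036))
E
```

```text
1536 z 0.0519 [537.2 243.2] [41.6 43.8] 32.6 mean [536.7 243.3]
1614 z 0.0435 [417.4 277.4] [40.5 37. ] 9.2 mean [417.7 277.7]
few 0
480 z 0.0337 [430.8 137. ] [25.2 25.8] 36.0 mean [430.8 138. ]
[0.53608908 0.24548176 0.054     ] [0.43038007 0.14062721 0.036     ]
```

```bash
python3 -m handwheel '{"turn":[[0,0,0],[0,0,0],[0,0,0],[0,0,0],[0,0,0]],"dp":[[-0.01,0.019,0.03],[-0.01,0.019,0.09],[-0.01,0.019,0.14],[-0.01,0.019,0.16],[-0.01,0.019,0.16]],"grip":[0,0,0,0,0]}' 20
python3 - <<'E'
from workcell import arm
from h import *
o=arm.get_obs();print(o["tool_pos"]);show(o,[.5365,.2435,.022],32.7)
E
```

```text
time: 2.08
tool_pos: [0.5332, 0.247, 0.0887]
eef_rot: [-1.495, -2.759, 0.005]
ft_force: [0.8, 0.2, -0.7]
grip_width: 0.0869
gripper_force: 0.0
[0.53319887 0.24703936 0.08867149]
[-0.0049  0.0011  0.0667] [-0.2 -0.1  0.4]
```

```bash
python3 -m handwheel '{"turn":[[0,0,0],[0,0,0]],"dp":[[0,0,0],[0,0,0]],"grip":[0,0]}'
python3 - <<'E'
from workcell import arm
from h import *
for i in range(4):
    o=arm.get_obs();print(o["tool_pos"]);show(o,[.5365,.2435,.022],32.7);arm.capture("top")
E
```

```text
time: 2.33
tool_pos: [0.5364, 0.2463, 0.0921]
eef_rot: [1.5, 2.759, 0.004]
ft_force: [-0.9, 0.4, 0.6]
grip_width: 0.0866
gripper_force: 0.0
[0.53641558 0.24632809 0.09206562]
[-0.0024 -0.0017  0.0701] [ 0.2 -0.   0.2]
[0.53637413 0.24604739 0.09190375]
[-0.0022 -0.0015  0.0699] [ 0.1 -0.   0.2]
[0.53628423 0.24582603 0.09173495]
[-0.0021 -0.0012  0.0697] [ 0.1 -0.   0.2]
[0.53616988 0.24565283 0.09148957]
[-0.002  -0.001   0.0695] [ 0.1 -0.   0.2]
```

```bash
python3 -m handwheel '{"turn":[[0,0,0],[0,0,0],[0,0,0],[0,0,0],[0,0,0],[0,0,0],[0,0,0],[0,0,0]],"dp":[[-0.001,-0.001,0.03],[-0.001,-0.001,0.055],[-0.001,-0.001,0.068],[-0.001,-0.001,0.068],[-0.001,-0.001,0.068],[-0.001,-0.001,0.068],[-0.001,-0.001,0.068],[-0.001,-0.001,0.068]],"grip":[0,0,0,0,255,255,255,255]}' 40
python3 -m handwheel '{"turn":[[0,0,0],[0,0,0],[0,0,0],[0,0,0],[0,0,0],[0,0,0]],"dp":[[0,0,0],[0,0,0],[0,0,-0.02],[0,0,-0.07],[0,0,-0.1],[0,0,-0.1]],"grip":[255,255,255,255,255,255]}' 40
python3 - <<'E'
from workcell import arm
from h import *
o=arm.get_obs();print(o["tool_pos"],o["qpos"][6]);show(o,[.50,-.18,.25],-7.1)
E
```

```text
time: 3.52
tool_pos: [0.5356, 0.244, 0.0229]
eef_rot: [1.502, 2.759, 0.001]
ft_force: [-0.7, -0.1, 0.2]
grip_width: 0.055
gripper_force: 0.0
time: 4.28
tool_pos: [0.5359, 0.2441, 0.1233]
eef_rot: [1.501, 2.758, 0.003]
ft_force: [-0.3, 0.0, -9.3]
grip_width: 0.0415
gripper_force: 40.0
[0.53593637 0.24413582 0.12330952] 0.21344779925976093
[-0.3367 -0.2601 -0.1273] [ 0.1 -0.  40. ]
```

```bash
python3 -m handwheel '{"turn":[[0,0,0],[0,0,0],[0,0,5],[0,0,10],[0,0,15],[0,0,20],[0,0,25],[0,0,30],[0,0,35],[0,0,40]],"dp":[[-0.011,-0.041,-0.025],[-0.022,-0.082,-0.05],[-0.035,-0.123,-0.077],[-0.08,-0.145,-0.09],[-0.125,-0.17,-0.1],[-0.17,-0.193,-0.11],[-0.215,-0.217,-0.12],[-0.26,-0.24,-0.13],[-0.305,-0.263,-0.14],[-0.35,-0.287,-0.15]],"grip":[255,255,255,255,255,255,255,255,255,255]}' 40
python3 -m handwheel '{"turn":[[0,0,0],[0,0,0],[0,0,0]],"dp":[[0.0,-0.05,-0.005],[0.0,-0.05,-0.005],[0.0,-0.05,-0.005]],"grip":[255,255,255]}' 40
python3 - <<'E'
from workcell import arm
from h import *
arm.capture("top");arm.capture("top");arm.capture("top")
o=arm.get_obs();c=arm.capture("wrist");np.savez("w2.npz",tp=o["tool_pos"],er=o["eef_rot"],**c);cv2.imwrite("pics/w2.png",c["frame"][:,:,::-1])
print(o["time"],o["tool_pos"],o["gripper_force"]);show(o,[.50,-.22,.25],-7.1)
E
```

```text
time: 5.52
tool_pos: [0.4828, -0.2063, 0.2697]
eef_rot: [-2.354, -2.073, 0.005]
ft_force: [0.6, 0.7, -8.7]
grip_width: 0.0418
gripper_force: 40.0
time: 5.9
tool_pos: [0.4338, -0.1987, 0.2755]
eef_rot: [-2.352, -2.078, 0.002]
ft_force: [0.5, 0.4, -8.1]
grip_width: 0.0415
gripper_force: 40.0
6.05 [ 0.43501466 -0.1989651   0.27670117] 39.98973231296986
[-0.0129  0.0671  0.0266] [-0.1  0.   0.1]
```

View pics/w2.png

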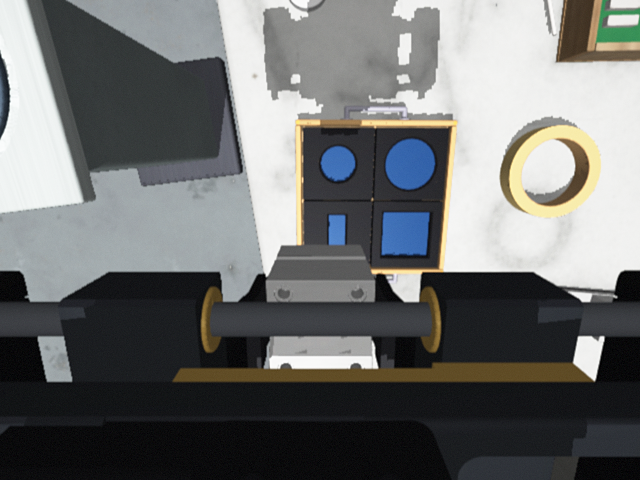

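The caddy is in full view and square to the jaws: wide round at (410,164), square at (405,233), small round at (338,163), slot at (337,230).

Run:
```python
from h import *
w=np.load("w2.npz");c=wcam(w);X=cloud(c)
f=c["frame"].astype(int);m=((f[...,2]>f[...,0]+40)&(f[...,2]>90)).astype(np.uint8);m[:, :295]=0;m[:,460:]=0;m[:120]=0;m[275:]=0
n,l,st,ce=cv2.connectedComponentsWithStats(m)
for i in range(1,n):
    if st[i,4]<60:continue
    v,u=np.nonzero(l==i);
    h=.01 if ce[i][0]>380 and ce[i][1]<200 else .006
    q=np.array([ray(c,a,b,h)[:2] for a,b in zip(u,v)])*1000
    print(ce[i].round(1),st[i],"z",np.median(X[v,u,2]).round(4),[np.round(k,1) for k in cv2.minAreaRect(q.astype(np.float32))],"mean",q.mean(0).round(1),"circ",[np.round(k,1) for k in cv2.minEnclosingCircle(q.astype(np.float32))])
for u,v in((297,122),(457,122),(441,272)):print(ray(c,u,v,.02))
```

```text
[409.6 163.6] [ 385  138   50   52 1998] z 0.0142 [array([ 541.7, -160.7]), array([57. , 56.4]), np.float64(39.8)] mean [ 542.1 -160.3] circ [array([ 542. , -160.6]), np.float64(28.8)]
[337.5 162.9] [321 146  34  35 942] z 0.0102 [array([ 460.2, -149.7]), array([38.6, 38.4]), np.float64(83.0)] mean [ 460.2 -149.4] circ [array([ 460.2, -149.5]), np.float64(20.0)]
[404.5 232.9] [ 381  212   49   43 1966] z 0.0101 [array([ 531.9, -242.6]), array([52.4, 56.1]), np.float64(83.0)] mean [ 531.9 -242.2] circ [array([ 531.9, -243.3]), np.float64(37.7)]
[336.3 229.2] [328 214  18  31 517] z 0.0102 [array([ 450.2, -227.4]), array([37.2, 20.6]), np.float64(83.0)] mean [ 450.  -227.5] circ [array([ 450.4, -227.7]), np.float64(20.6)]
[ 0.42052635 -0.09997215  0.02      ]
[ 0.59397639 -0.12134697  0.02      ]
[ 0.56958626 -0.29238783  0.02      ]
```

```bash
python3 -m handwheel '{"turn":[[0,0,0],[0,0,0],[0,0,0],[0,0,0],[0,0,0],[0,0,0],[0,0,0],[0,0,0],[0,0,0]],"dp":[[-0.015,0.04,0],[-0.03,0.08,0.03],[-0.03,0.1,0.06],[-0.03,0.1,0.11],[-0.03,0.1,0.16],[-0.03,0.1,0.18],[-0.03,0.1,0.18],[-0.03,0.1,0.18],[-0.03,0.1,0.18]],"grip":[255,255,255,255,255,255,255,255,255]}' 40
python3 - <<'E'
from workcell import arm
from h import *
o=arm.get_obs();print(o["tool_pos"],o["qpos"]);show(o,[.531,-.2415,.033],-7.1)
E
```

```text
time: 7.22
tool_pos: [0.5318, -0.2424, 0.0996]
eef_rot: [2.352, 2.077, 0.004]
ft_force: [-0.5, -0.2, -8.2]
grip_width: 0.0417
gripper_force: 40.0
[ 0.53179095 -0.24244838  0.09958461] [-0.09605703  0.51394014  0.60949614  1.90251726 -0.38867268  0.84010722
  0.59169406]
[ 0.0009 -0.0012  0.0666] [ 0.2  0.  -0. ]
```

```bash
python3 -m handwheel '{"turn":[[0,0,0],[0,0,0],[0,0,0],[0,0,0],[0,0,0],[0,0,0],[0,0,0],[0,0,0]],"dp":[[0.001,-0.001,0.03],[0.001,-0.001,0.045],[0.001,-0.001,0.055],[0.001,-0.001,0.059],[0.001,-0.001,0.062],[0.001,-0.001,0.065],[0.001,-0.001,0.065],[0.001,-0.001,0.065]],"grip":[255,255,255,255,255,255,255,255]}' 40
```

```text
time: 8.22
tool_pos: [0.5298, -0.2409, 0.0328]
eef_rot: [2.355, 2.079, 0.001]
ft_force: [-0.2, -0.8, -6.9]
grip_width: 0.0415
gripper_force: 40.0
```

```bash
python3 -m handwheel '{"turn":[[0,0,0],[0,0,0]],"dp":[[0,0,0.001],[0,0,0.001]],"grip":[255,255]}' 40; python3 -m handwheel '{"turn":[[0,0,0],[0,0,0]],"dp":[[0,0,0.001],[0,0,0.001]],"grip":[255,255]}' 40
```

```text
time: 8.48
tool_pos: [0.5299, -0.241, 0.0327]
eef_rot: [2.355, 2.079, 0.002]
ft_force: [-2.1, 1.6, 5.4]
grip_width: 0.0418
gripper_force: 40.0
time: 8.72
tool_pos: [0.5299, -0.2409, 0.0327]
eef_rot: [-2.355, -2.079, -0.003]
ft_force: [-3.9, 2.8, 14.1]
grip_width: 0.0419
gripper_force: 40.0
```

```bash
python3 -m handwheel '{"turn":[[0,0,0],[0,0,0],[0,0,0],[0,0,0],[0,0,0],[0,0,0],[0,0,0],[0,0,0],[0,0,0],[0,0,0]],"dp":[[0,0,-0.001],[0,0,-0.002],[0,0,-0.002],[0,0,-0.002],[0,0,-0.002],[0,0,-0.04],[0,0,-0.09],[0,0,-0.14],[0,0,-0.17],[0,0,-0.17]],"grip":[255,60,60,60,60,60,60,60,60,60]}' 40
python3 - <<'E'
from workcell import arm
from h import *
arm.capture("top");o=arm.get_obs();c=arm.capture("wrist");np.savez("w3.npz",tp=o["tool_pos"],er=o["eef_rot"],**c);c=wcam(np.load("w3.npz"))
loc(cloud(c),(.531,-.2415),.04,.05,.075)
print(o["tool_pos"],o["qpos"]);show(o,[.448,.035,.15],38);show(o,[.557,.1215,.15],71.3);show(o,[.4305,.138,.15],35)
E
```

```text
time: 9.98
tool_pos: [0.5309, -0.2416, 0.203]
eef_rot: [2.352, 2.076, 0.005]
ft_force: [-0.5, 0.1, -0.6]
grip_width: 0.0663
gripper_force: 0.0
2536 z 0.0608 [ 529.1 -243.3] [44.6 42. ] 83.0 mean [ 529.2 -242.6]
[ 0.52983939 -0.24072443  0.20109004] [-0.16867989  0.38979052  0.68843697  1.81725579 -0.28567336  1.03384307
  0.50647295]
[ 0.2635 -0.1154  0.0509] [  0.1   0.  -45.1]
[ 0.3628 -0.018   0.0511] [  0.1   0.1 -78.4]
[ 0.3635 -0.1455  0.0509] [  0.1   0.  -42.1]
```

```bash
python3 -m handwheel '{"turn":[[0,0,-9],[0,0,-18],[0,0,-27],[0,0,-36],[0,0,-45],[0,0,-54],[0,0,-63],[0,0,-72],[0,0,-78.4],[0,0,-78.4]],"dp":[[0.03,-0.03,0],[0.08,-0.07,0],[0.13,-0.07,0],[0.18,-0.07,0],[0.23,-0.07,0],[0.28,-0.06,0],[0.33,-0.04,0],[0.363,-0.02,0],[0.363,-0.018,0],[0.363,-0.018,0]],"grip":[120,120,120,120,120,120,120,120,120,120]}' 20
python3 - <<'E'
from workcell import arm
from h import *
for i in range(4):arm.capture("top")
o=arm.get_obs();c=arm.capture("wrist");np.savez("w4.npz",tp=o["tool_pos"],er=o["eef_rot"],**c);cv2.imwrite("pics/w4.png",c["frame"][:,:,::-1])
c=wcam(np.load("w4.npz"));X=cloud(c);print(o["tool_pos"],o["grip_width"])
for p,r,h in(((.557,.1215),.026,.03),((.4305,.1375),.026,.036),((.447,.035),.028,.012)):loc(X,p,r,h-.007,h+.01)
show(o,[.557,.1215,.012],71.3)
E
```

```text
time: 11.32
tool_pos: [0.5557, 0.1217, 0.1985]
eef_rot: [-0.512, -3.096, 0.003]
ft_force: [0.6, -0.3, 0.1]
grip_width: 0.0459
gripper_force: 0.0
[0.55608288 0.12108727 0.20002894] 0.045786197415505776
370 z 0.0296 [557.  121.5] [ 8.5 34.6] 71.0 mean [556.7 121.6]
831 z 0.0341 [430.9 136.8] [26.2 25.7] 68.0 mean [431.1 136.7]
1657 z 0.0117 [448.7  33.5] [45.2 44. ] 71.4 mean [448.6  34.3]
[-0.0009  0.0008  0.188 ] [-0.  -0.1 -0.1]
```

View pics/w4.png

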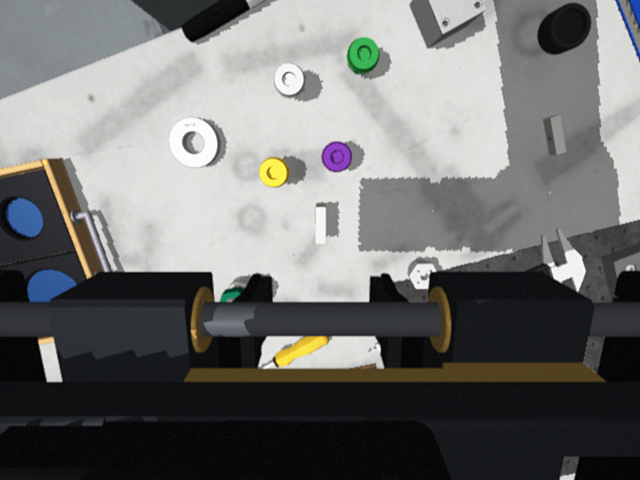

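```bash
python3 -m handwheel '{"turn":[[0,0,0],[0,0,0],[0,0,0],[0,0,0],[0,0,0],[0,0,0],[0,0,0],[0,0,0],[0,0,0],[0,0,0]],"dp":[[-0.001,0.001,0.05],[-0.001,0.001,0.1],[-0.001,0.001,0.14],[-0.001,0.001,0.165],[-0.001,0.001,0.18],[-0.001,0.001,0.186],[-0.001,0.001,0.186],[-0.001,0.001,0.186],[-0.001,0.001,0.186],[-0.001,0.001,0.186]],"grip":[120,120,120,120,120,120,120,120,255,255]}' 15
python3 -m handwheel '{"turn":[[0,0,0],[0,0,0],[0,0,0],[0,0,0]],"dp":[[0,0,0],[0,0,0],[0,0,0],[0,0,0]],"grip":[255,255,255,255]}' 15
```

```text
time: 12.82
tool_pos: [0.5582, 0.1225, 0.015]
eef_rot: [0.511, 3.099, 0.001]
ft_force: [0.5, -0.1, 1.0]
grip_width: 0.0334
gripper_force: 0.0
time: 13.32
tool_pos: [0.5579, 0.1224, 0.0145]
eef_rot: [-0.511, -3.1, -0.0]
ft_force: [-0.8, -0.2, 0.4]
grip_width: 0.0089
gripper_force: 15.0
```

```bash
python3 -m handwheel '{"turn":[[0,0,0],[0,0,0],[0,0,0],[0,0,9],[0,0,18],[0,0,27],[0,0,36],[0,0,45],[0,0,54],[0,0,63]],"dp":[[0,0,-0.03],[0,0,-0.08],[0.03,-0.03,-0.12],[0.03,-0.075,-0.155],[0.02,-0.12,-0.155],[0.01,-0.165,-0.155],[0,-0.21,-0.155],[-0.01,-0.255,-0.155],[-0.011,-0.3,-0.155],[-0.011,-0.34,-0.155]],"grip":[255,255,255,255,255,255,255,255,255,255]}' 15
python3 - <<'E'
from workcell import arm
from h import *
o=arm.get_obs();print(o["tool_pos"]);show(o,[.45,-.2308,.12],-7.1)
E
```

```text
time: 14.58
tool_pos: [0.4584, -0.2047, 0.1695]
eef_rot: [2.062, 2.37, 0.0]
ft_force: [0.2, 0.7, -1.5]
grip_width: 0.0092
gripper_force: 15.0
[ 0.45840825 -0.20472555  0.16951273]
[-0.0247 -0.0119  0.0495] [ 0. -0. 15.]
```

```bash
python3 -m handwheel '{"turn":[[0,0,8],[0,0,15],[0,0,15],[0,0,15],[0,0,15]],"dp":[[-0.015,-0.006,0.01],[-0.024,-0.011,0.03],[-0.024,-0.011,0.05],[-0.024,-0.011,0.05],[-0.024,-0.011,0.05]],"grip":[255,255,255,255,255]}' 15
python3 - <<'E'
from workcell import arm
from h import *
for i in range(3):arm.capture("top")
o=arm.get_obs();c=arm.capture("wrist");np.savez("w5.npz",tp=o["tool_pos"],er=o["eef_rot"],**c);cv2.imwrite("pics/w5.png",c["frame"][:,:,::-1])
print(o["tool_pos"]);show(o,[.45,-.2308,.0245],-7.1)
E
```

```text
time: 15.2
tool_pos: [0.4522, -0.2286, 0.12]
eef_rot: [2.347, 2.087, 0.001]
ft_force: [-1.5, -0.8, 0.1]
grip_width: 0.0092
gripper_force: 15.0
[ 0.45236247 -0.22858904  0.12029219]
[-0.0025 -0.0022  0.0958] [ 0.1 -0.   0.4]
```

View pics/w5.png

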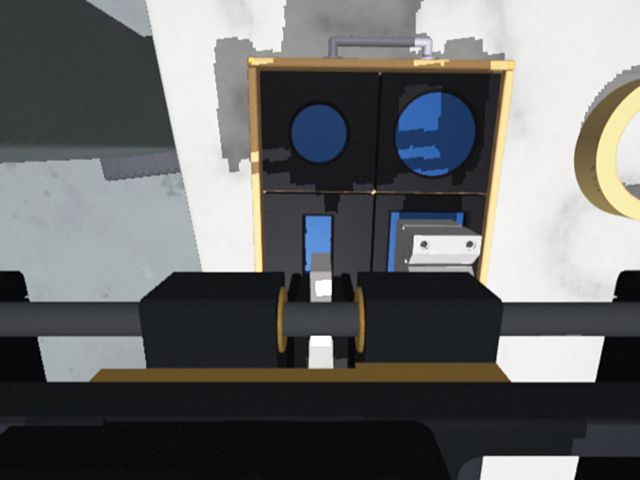

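The tall block hangs straight above the slot, which is visible at (318,240). I'll descend after a 2 mm correction.

```bash
python3 -m handwheel '{"turn":[[0,0,0.4],[0,0,0.4],[0,0,0.4],[0,0,0.4],[0,0,0.4],[0,0,0.4],[0,0,0.4],[0,0,0.4],[0,0,0.4]],"dp":[[-0.002,-0.002,0.02],[-0.002,-0.002,0.05],[-0.002,-0.002,0.07],[-0.002,-0.002,0.08],[-0.002,-0.002,0.086],[-0.002,-0.002,0.09],[-0.002,-0.002,0.093],[-0.002,-0.002,0.093],[-0.002,-0.002,0.093]],"grip":[255,255,255,255,255,255,255,255,255]}' 15; python3 -m handwheel '{"turn":[[0,0,0],[0,0,0]],"dp":[[0,0,0.001],[0,0,0.001]],"grip":[255,255]}' 15;python3 -m handwheel '{"turn":[[0,0,0],[0,0,0]],"dp":[[0,0,0.001],[0,0,0.001]],"grip":[255,255]}' 15
```

```text
time: 16.52
tool_pos: [0.4497, -0.2303, 0.0267]
eef_rot: [2.355, 2.079, 0.001]
ft_force: [0.3, 0.0, -0.6]
grip_width: 0.0092
gripper_force: 15.0
time: 16.77
tool_pos: [0.4495, -0.2302, 0.0255]
eef_rot: [-2.355, -2.079, -0.0]
ft_force: [-0.3, -0.2, -1.1]
grip_width: 0.009
gripper_force: 15.0
time: 17.02
tool_pos: [0.4496, -0.2303, 0.0245]
eef_rot: [2.355, 2.079, 0.0]
ft_force: [0.4, -0.2, -0.5]
grip_width: 0.0088
gripper_force: 15.0
```

```bash
python3 -m handwheel '{"turn":[[0,0,0],[0,0,0]],"dp":[[0,0,0.001],[0,0,0.001]],"grip":[255,255]}' 15
```

```text
time: 17.27
tool_pos: [0.4496, -0.2303, 0.0244]
eef_rot: [-2.355, -2.079, -0.002]
ft_force: [-2.6, 1.1, 10.3]
grip_width: 0.009
gripper_force: 15.0
```

```bash
python3 -m handwheel '{"turn":[[0,0,0],[0,0,0],[0,0,0],[0,0,0],[0,0,0],[0,0,0],[0,0,0],[0,0,0]],"dp":[[0,0,-0.001],[0,0,-0.001],[0,0,-0.001],[0,0,-0.001],[0,0,-0.001],[0,0,-0.03],[0,0,-0.08],[0,0,-0.13]],"grip":[255,165,165,165,165,165,165,165]}' 15
python3 - <<'E'
from workcell import arm
from h import *
for i in range(2):arm.capture("top")
o=arm.get_obs();c=arm.capture("wrist");np.savez("w6.npz",tp=o["tool_pos"],er=o["eef_rot"],**c)
X=cloud(wcam(np.load("w6.npz")));print(o["tool_pos"],o["grip_width"])
loc(X,(.45,-.2308),.026,.03,.05)
show(o,[.431,.137,.12],35)
E
```

```text
time: 18.27
tool_pos: [0.4492, -0.2302, 0.1546]
eef_rot: [-2.355, -2.078, 0.001]
ft_force: [1.4, 0.6, -0.4]
grip_width: 0.0308
gripper_force: 0.0
[ 0.45249068 -0.23216802  0.1581643 ] 0.030689104548868175
490 z 0.0394 [ 449.2 -229.8] [34.9  8. ] 82.8 mean [ 449.3 -229. ]
[ 0.3637 -0.0676  0.037 ] [  0.5   0.3 -42.1]
```

```bash
python3 -m handwheel '{"turn":[[0,0,-7],[0,0,-14],[0,0,-21],[0,0,-28],[0,0,-35],[0,0,-42],[0,0,-42],[0,0,-42],[0,0,-42],[0,0,-42]],"dp":[[0.04,-0.01,0],[0.09,-0.02,0],[0.14,-0.03,0],[0.19,-0.04,0],[0.24,-0.045,0],[0.29,-0.05,0],[0.34,-0.06,0],[0.362,-0.064,0.02],[0.362,-0.064,0.03],[0.362,-0.064,0.03]],"grip":[100,100,100,100,100,100,100,100,100,100]}' 12
python3 - <<'E'
from workcell import arm
from h import *
for i in range(4):arm.capture("top")
o=arm.get_obs();print(o["tool_pos"],o["grip_width"]);show(o,[.431,.1372,.021],35)
E
```

```text
time: 19.68
tool_pos: [0.4299, 0.1352, 0.1223]
eef_rot: [-1.455, -2.783, 0.005]
ft_force: [-0.3, 0.7, 0.4]
grip_width: 0.0528
gripper_force: 0.0
[0.43137312 0.13584883 0.12394078] 0.05282190015077424
[0.0013 0.0004 0.1029] [ 0.   0.  -0.2]
```

```bash
python3 -m handwheel '{"turn":[[0,0,0],[0,0,0],[0,0,0],[0,0,0],[0,0,0],[0,0,0],[0,0,0],[0,0,0],[0,0,0],[0,0,0]],"dp":[[0.001,0,0.03],[0.001,0,0.06],[0.001,0,0.08],[0.001,0,0.094],[0.001,0,0.102],[0.001,0,0.102],[0.001,0,0.102],[0.001,0,0.102],[0.001,0,0.102],[0.001,0,0.102]],"grip":[100,100,100,100,100,100,100,255,255,255]}' 12
python3 -m handwheel '{"turn":[[0,0,0],[0,0,0],[0,0,0]],"dp":[[0,0,0],[0,0,0],[0,0,0]],"grip":[255,255,255]}' 12
```

```text
time: 21.12
tool_pos: [0.4304, 0.1378, 0.0217]
eef_rot: [1.453, 2.785, 0.001]
ft_force: [-0.8, -0.1, -0.3]
grip_width: 0.0306
gripper_force: 0.0
time: 21.5
tool_pos: [0.4303, 0.1377, 0.0216]
eef_rot: [-1.453, -2.785, -0.0]
ft_force: [-0.8, 0.6, 1.9]
grip_width: 0.0254
gripper_force: 12.0
```

```bash
python3 -m handwheel '{"turn":[[0,0,0],[0,0,0],[0,0,0],[0,0,0],[0,0,0],[0,0,0],[0,0,0],[0,0,0],[0,0,0],[0,0,0]],"dp":[[0,0,-0.03],[0,0,-0.07],[-0.02,-0.01,-0.1],[-0.06,-0.033,-0.1],[-0.1,-0.056,-0.1],[-0.14,-0.078,-0.1],[-0.18,-0.1,-0.1],[-0.22,-0.123,-0.1],[-0.252,-0.14,-0.1],[-0.252,-0.14,-0.1]],"grip":[255,255,255,255,255,255,255,255,255,255]}' 12
python3 -m handwheel '{"turn":[[0,0,0],[0,0,0]],"dp":[[0,0,0.03],[0,0,0.03]],"grip":[255,255]}' 12
python3 - <<'E'
from workcell import arm
from h import *
for i in range(2):arm.capture("top")
o=arm.get_obs();c=arm.capture("wrist");np.savez("w7.npz",tp=o["tool_pos"],er=o["eef_rot"],**c);cv2.imwrite("pics/w7.png",c["frame"][:,:,::-1])
print(o["tool_pos"],o["grip_width"]);show(o,[.46,-.1493,.0316],35)
E
```

```text
time: 22.75
tool_pos: [0.4593, -0.1522, 0.1216]
eef_rot: [1.461, 2.78, -0.002]
ft_force: [-0.1, 1.2, -0.6]
grip_width: 0.0257
gripper_force: 12.0
time: 23.0
tool_pos: [0.4577, -0.1475, 0.0899]
eef_rot: [-1.45, -2.781, 0.002]
ft_force: [-0.2, -0.3, -0.1]
grip_width: 0.0255
gripper_force: 12.0
[ 0.45953294 -0.1483632   0.09166797] 0.025519245257014947
[-0.0011 -0.0001  0.0601] [-0.  -0.  -0.1]
```

View pics/w7.png

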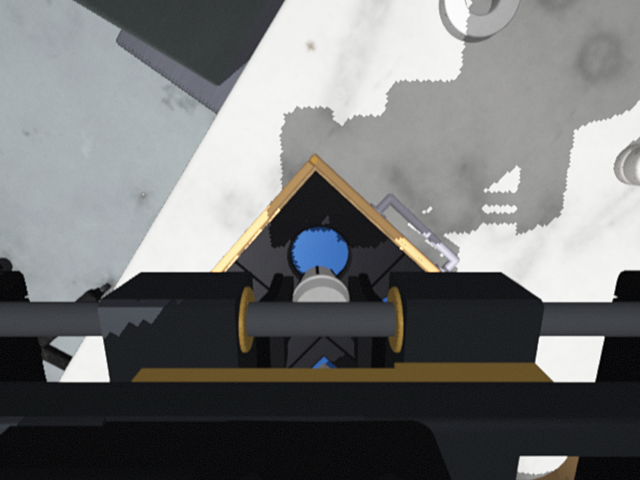

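The collet is held upright over the small round recess at (320,255). Next I'll lower it.

```bash
python3 -m handwheel '{"turn":[[0,0,0],[0,0,0],[0,0,0],[0,0,0],[0,0,0],[0,0,0],[0,0,0],[0,0,0]],"dp":[[0,0,0.02],[0,0,0.035],[0,0,0.046],[0,0,0.052],[0,0,0.057],[0,0,0.059],[0,0,0.059],[0,0,0.059]],"grip":[255,255,255,255,255,255,255,255]}' 12; python3 -m handwheel '{"turn":[[0,0,0],[0,0,0]],"dp":[[0,0,0.001],[0,0,0.001]],"grip":[255,255]}' 12;python3 -m handwheel '{"turn":[[0,0,0],[0,0,0]],"dp":[[0,0,0.001],[0,0,0.001]],"grip":[255,255]}' 12
```

```text
time: 24.15
tool_pos: [0.4598, -0.1492, 0.0327]
eef_rot: [1.453, 2.785, 0.0]
ft_force: [-0.4, 0.9, -0.3]
grip_width: 0.0256
gripper_force: 12.0
time: 24.4
tool_pos: [0.4598, -0.1491, 0.0316]
eef_rot: [1.453, 2.785, 0.0]
ft_force: [-0.2, 0.4, -0.7]
grip_width: 0.0255
gripper_force: 12.0
time: 24.65
tool_pos: [0.4601, -0.1495, 0.0314]
eef_rot: [1.454, 2.784, 0.001]
ft_force: [-1.7, -0.3, 7.9]
grip_width: 0.0259
gripper_force: 12.0
```

```bash
python3 -m handwheel '{"turn":[[0,0,0],[0,0,0],[0,0,0],[0,0,0],[0,0,0],[0,0,0],[0,0,0],[0,0,0]],"dp":[[0,0,-0.001],[0,0,-0.001],[0,0,-0.001],[0,0,-0.001],[0,0,-0.001],[0,0,-0.03],[0,0,-0.08],[0,0,-0.13]],"grip":[255,120,120,120,120,120,120,120]}' 12
python3 - <<'E'
from workcell import arm
from h import *
for i in range(3):arm.capture("top")
o=arm.get_obs();c=arm.capture("wrist");np.savez("w8.npz",tp=o["tool_pos"],er=o["eef_rot"],**c)
X=cloud(wcam(np.load("w8.npz")));print(o["tool_pos"],o["grip_width"])
loc(X,(.46,-.1493),.026,.035,.055)
show(o,[.4485,.034,.12],38)
E
```

```text
time: 25.65
tool_pos: [0.4592, -0.1491, 0.1616]
eef_rot: [-1.454, -2.784, 0.001]
ft_force: [1.8, 1.1, 0.2]
grip_width: 0.0465
gripper_force: 0.0
[ 0.46132574 -0.14942715  0.16278649] 0.04565310972699424
880 z 0.0436 [ 458.9 -149.4] [26.1 24.9] 36.7 mean [ 458.7 -149.1]
[0.1579 0.0942 0.0427] [ 0.3  0.2 -3.1]
```

```bash
python3 -m handwheel '{"turn":[[0,0,-3],[0,0,-3],[0,0,-3],[0,0,-3],[0,0,-3],[0,0,-3],[0,0,-3]],"dp":[[0.04,0.024,0],[0.08,0.047,0],[0.12,0.071,0.02],[0.158,0.094,0.05],[0.158,0.094,0.09],[0.158,0.094,0.1],[0.158,0.094,0.1]],"grip":[60,60,60,60,60,60,60]}' 12
python3 - <<'E'
from workcell import arm
from h import *
for i in range(4):arm.capture("top")
o=arm.get_obs();print(o["tool_pos"],o["grip_width"]);show(o,[.4485,.034,.0055],38)
E
```

```text
time: 26.72
tool_pos: [0.4456, 0.0334, 0.0598]
eef_rot: [-1.382, -2.819, 0.003]
ft_force: [0.7, -0.6, -0.1]
grip_width: 0.0666
gripper_force: 0.0
[0.44728438 0.03392667 0.06156135] 0.06655137707560843
[-0.0006  0.0009  0.0561] [ 0.1  0.  -0.2]
```

```bash
python3 -m handwheel '{"turn":[[0,0,0],[0,0,0],[0,0,0],[0,0,0],[0,0,0],[0,0,0],[0,0,0],[0,0,0],[0,0,0],[0,0,0]],"dp":[[0,0.001,0.02],[0,0.001,0.037],[0,0.001,0.048],[0,0.001,0.054],[0,0.001,0.055],[0,0.001,0.055],[0,0.001,0.055],[0,0.001,0.055],[0,0.001,0.055],[0,0.001,0.055]],"grip":[60,60,60,60,60,60,60,255,255,255]}' 15
python3 -m handwheel '{"turn":[[0,0,0],[0,0,0]],"dp":[[0,0,0],[0,0,0]],"grip":[255,255]}' 15
```

```text
time: 28.18
tool_pos: [0.4471, 0.035, 0.0056]
eef_rot: [-1.38, -2.822, -0.0]
ft_force: [-1.2, 0.1, -0.1]
grip_width: 0.0442
gripper_force: 0.5
time: 28.42
tool_pos: [0.4471, 0.0349, 0.0055]
eef_rot: [-1.38, -2.822, -0.0]
ft_force: [-0.3, -0.1, 0.3]
grip_width: 0.0429
gripper_force: 15.0
```

```bash
python3 -m handwheel '{"turn":[[0,0,0],[0,0,0],[0,0,0],[0,0,0],[0,0,0],[0,0,0],[0,0,0],[0,0,0],[0,0,0],[0,0,0]],"dp":[[0,0,-0.02],[0,0,-0.06],[-0.02,-0.005,-0.1],[-0.055,-0.012,-0.1],[-0.095,-0.021,-0.1],[-0.135,-0.03,-0.1],[-0.175,-0.038,-0.1],[-0.211,-0.046,-0.1],[-0.211,-0.046,-0.1],[-0.211,-0.046,-0.08]],"grip":[255,255,255,255,255,255,255,255,255,255]}' 15
python3 - <<'E'
from workcell import arm
from h import *
for i in range(4):arm.capture("top")
o=arm.get_obs();c=arm.capture("wrist");np.savez("w9.npz",tp=o["tool_pos"],er=o["eef_rot"],**c);cv2.imwrite("pics/w9.png",c["frame"][:,:,::-1])
print(o["tool_pos"],o["grip_width"]);show(o,[.541,-.16,.0195],38)
E
```

```text
time: 29.68
tool_pos: [0.5409, -0.1597, 0.0859]
eef_rot: [1.38, 2.821, 0.002]
ft_force: [0.6, 0.9, -0.6]
grip_width: 0.0427
gripper_force: 14.9
[ 0.53978589 -0.15884549  0.08522573] 0.04267950882346756
[-0.0018  0.0003  0.0657] [-0.  -0.1 -0.1]
```

View pics/w9.png

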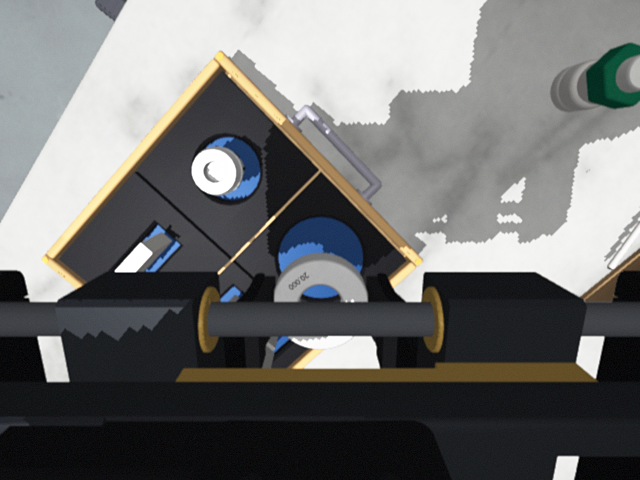

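```bash
python3 -m handwheel '{"turn":[[0,0,0],[0,0,0],[0,0,0],[0,0,0],[0,0,0],[0,0,0],[0,0,0],[0,0,0]],"dp":[[0,0,0.02],[0,0,0.038],[0,0,0.05],[0,0,0.057],[0,0,0.061],[0,0,0.0635],[0,0,0.0635],[0,0,0.0635]],"grip":[255,255,255,255,255,255,255,255]}' 15; python3 -m handwheel '{"turn":[[0,0,0],[0,0,0]],"dp":[[0,0,0.001],[0,0,0.001]],"grip":[255,255]}' 15;python3 -m handwheel '{"turn":[[0,0,0],[0,0,0]],"dp":[[0,0,0.001],[0,0,0.001]],"grip":[255,255]}' 15
```

```text
time: 30.92
tool_pos: [0.5406, -0.16, 0.0223]
eef_rot: [1.38, 2.822, 0.0]
ft_force: [-0.4, 0.0, -0.5]
grip_width: 0.043
gripper_force: 14.9
time: 31.18
tool_pos: [0.5404, -0.1598, 0.021]
eef_rot: [-1.38, -2.822, -0.0]
ft_force: [0.2, -0.0, -0.4]
grip_width: 0.0428
gripper_force: 14.9
time: 31.42
tool_pos: [0.5403, -0.1598, 0.0199]
eef_rot: [-1.38, -2.822, -0.0]
ft_force: [0.5, -0.7, -1.1]
grip_width: 0.043
gripper_force: 14.9
```

```bash
python3 -m handwheel '{"turn":[[0,0,0],[0,0,0]],"dp":[[0,0,0.0008],[0,0,0.0008]],"grip":[255,255]}' 15
```

```text
time: 31.68
tool_pos: [0.5405, -0.1599, 0.0195]
eef_rot: [1.38, 2.822, 0.001]
ft_force: [-1.4, 0.8, 3.4]
grip_width: 0.0426
gripper_force: 15.1
```

```bash
python3 -m handwheel '{"turn":[[0,0,0],[0,0,0],[0,0,0],[0,0,0],[0,0,0],[0,0,0],[0,0,0],[0,0,0],[0,0,0],[0,0,0]],"dp":[[0,0,0],[0,0,0],[0,0,0],[0,0,0],[0,0,-0.02],[0,0,-0.06],[0,0,-0.11],[0,0,-0.16],[0,-0.03,-0.2],[0,-0.05,-0.2]],"grip":[85,85,85,85,85,85,85,85,85,85]}' 15
python3 -m handwheel '{"turn":[[0,0,0],[0,0,0],[0,0,0],[0,0,0]],"dp":[[-0.04,-0.03,0],[-0.08,-0.05,0],[-0.08,-0.05,0],[-0.08,-0.05,0]],"grip":[85,85,85,85]}'
python3 - <<'E'
from workcell import arm
from h import *
for i in range(4):arm.capture("top")
o=arm.get_obs();c=arm.capture("wrist");np.savez("w10.npz",tp=o["tool_pos"],er=o["eef_rot"],**c);cv2.imwrite("pics/w10.png",c["frame"][:,:,::-1])
X=cloud(wcam(np.load("w10.npz")));print(o["tool_pos"],o["time"])
for p,r,lo,hi in(((.541,-.16),.03,.022,.035),((.46,-.1493),.026,.04,.055),((.45,-.2308),.026,.035,.05),((.531,-.2415),.04,.055,.075)):loc(X,p,r,lo,hi)
t=arm.capture("top");T=cloud(t)
for p,r,lo,hi in(((.415,.278),.04,.038,.05),((.549,.356),.03,.007,.02),((.539,-.16),.03,.022,.035),((.458,-.1493),.026,.04,.055),((.448,-.2308),.026,.035,.05),((.529,-.2415),.04,.055,.075)):loc(T,p,r,lo,hi)
E
```

```text
time: 32.92
tool_pos: [0.5018, -0.1924, 0.2223]
eef_rot: [1.378, 2.816, 0.003]
ft_force: [-0.4, -0.0, 0.6]
grip_width: 0.058
gripper_force: 0.0
time: 33.42
tool_pos: [0.5099, -0.2835, 0.2179]
eef_rot: [-1.379, -2.82, -0.001]
ft_force: [-0.9, 1.1, -0.6]
grip_width: 0.058
gripper_force: 0.0
[ 0.51068836 -0.28301901  0.21883719] 33.625
1551 z 0.0261 [ 541.6 -161.7] [44.9 44.5] 39.3 mean [ 541.1 -161.6]
734 z 0.0447 [ 459.7 -151.1] [26. 25.] 10.6 mean [ 459.5 -151.3]
423 z 0.0396 [ 449.5 -230.2] [34.6  9.3] 83.0 mean [ 449.6 -230.1]
2149 z 0.0615 [ 529.3 -243. ] [43.8 42.4] 83.1 mean [ 528.7 -242.9]
282 z 0.0443 [414.7 278.3] [40.  38.1] 8.6 mean [414.7 277.8]
70 z 0.0119 [541.1 362. ] [39.2 35.8] 19.4 mean [547.2 355.1]
215 z 0.0262 [ 538.7 -160.5] [42.1 43.6] 0.9 mean [ 539.  -159.8]
91 z 0.0442 [ 456.5 -148.8] [23.8 25.1] 25.4 mean [ 456.4 -148.5]
59 z 0.0392 [ 446.9 -229.3] [34.9  9.2] 82.3 mean [ 446.4 -229. ]
316 z 0.0613 [ 526.6 -241.6] [44.9 42.7] 83.0 mean [ 526.2 -242. ]
```

View pics/w10.png

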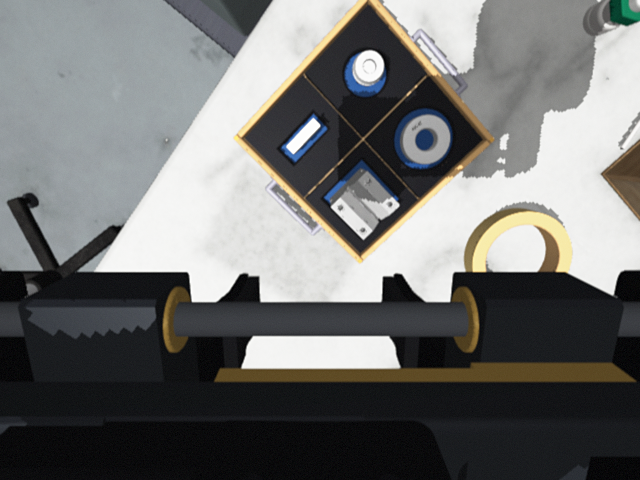

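All four parts sit centred in their nests: collet (368,68), ring (424,138), tall block (303,138), V-block (364,203). The look-alikes haven't moved, so I'm handing in.

```bash
python3 -c "
from workcell import arm
print(arm.hand_in())"
```

```text
the job is handed in; nothing more can be done
None
```

I handed the job in at about 34 s on the robot clock. The V-block, setting ring, tall gauge block and collet are each seated in their own nest, within about 3 mm of centre by the camera, and the plain block and short gauge block were left untouched; the hand-in call gave no verdict.

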